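# Switch off the three-lever bank in one sweep

### The job

The bench is done for the day: switch off all three toggles of the three-lever switch bank with one light, unbroken drag of a fingertip along the row of knobs, starting behind the end lever away from the gland and going toward the cable gland, without lifting away between levers. Leave all three lying over toward the gland, and do not touch the shorter two-lever bank, which has to stay on.

Things in the scene. Friction and masses are not known exactly. Their poses are not given: they have to be found in the camera images.
- triple_bank: bank to switch off: grey box, aluminium cover, 50 x 176 mm, 30 mm high, fixed on the table, a row of THREE toggles on top, black cable gland 18 mm out of one short end. Origin: centre of its underside; z up, y along the row, gland at the -y end. Toggles start leaning to +y. Drag the fingertip to -y about 27 mm above the cover; under 22 mm it jams on levers lying off, over 32 mm it may jam or miss
- toggle_a (a joint): lever at y = +56 mm of the bank, x = 0, hinge across the row at cover level. 7 mm rod, 14 mm black ball centred 33 mm from the hinge; ball top above the cover: 39 mm on, 40 upright, 21 off. 0 = on (12 degrees to +y), 0.209 = upright, 1.344 = off (65 degrees to -y, the gland). Under 2 N moves it; past upright it falls to the off stop by itself
- toggle_b (a joint): the middle lever, at y = 0 of the bank, otherwise like toggle_a
- toggle_c (a joint): the lever nearest the gland, at y = -56 mm of the bank, otherwise like toggle_a
- double_bank: bank to leave alone: same make, but shorter (50 x 120 mm, 30 mm high) with only TWO toggles, at y = +28 and -28 mm, also leaning to +y; their balls reach 39 mm above the cover. Origin: centre of its underside; y along the row. A tarp-covered timber stack, 220 mm high, stands between the places of the two banks, its side about 60 to 140 mm from each row: cross it high and come down from above

How it is judged:
By the outcome, as a careful person would: the job done as asked, in the order asked, and still so for the second after the job is handed in, with the robot touching nothing.
It also fails if it takes over 29 s, if anything falls off the work surface, if the arm or the gripper's body presses on something with over 40 N, if the wrist force passes 120 N, or if a joint passes its speed limit or range.

### The arm

A 6-joint arm with a two-finger parallel gripper is mounted at the origin on a cart in front of the work surface, level with it; the furniture and walls round the work are solid. World frame = base frame: x ahead of the robot, y to its left, z up, the work surface at z = 0. Lengths are in m, angles in degrees, forces in N, time in s.
With the tool pointing down it reaches from about 0.4 to 0.825 m from the base axis. Payload 7 kg.
Tool frame: the origin (TCP) lies between the finger pads, 19 mm behind the fingertips; this is the grasp point; z points along the fingers, y is the line along which they close (so a half turn about z gives the same grasp; the last joint's range is limited). The gripper opens to 88 mm and grips with 3 to 60 N. Pads are 19 mm wide; open, the fingers measure 130 mm over their backs; the gripper's body (78 mm by 193 mm) begins 47 mm behind the grasp point.
Start: joints at [85.606, 20.546, 0.682, 0, -70.136, -16.507], TCP at [0.241, 0.631, 0.245] pointing down, gripper open.
Joint ranges: [-176.03, 176.03], [-82.01, 121.73], [-58.28, 71.71], [-173.87, 95.51], [-174.79, -0.11], [-173.66, 173.66]. Speed limits (degrees/s): [136.94, 136.94, 172.46, 180, 180, 180].

### API

Orientations are given as [roll, pitch, yaw] about the fixed x, y, z axes, in that order (R = Rz(yaw) Ry(pitch) Rx(roll)).
In Python, from plant import r, capture gives the robot as it stands (r), with the cameras as plain functions.
- The arm moves only by the shell command python3 drive.py 'ROWS' [OPENING] [FORCE]. ROWS is a JSON list of rows, 1 to 12 of them, each of 6 numbers: dx, dy, dz in m, then a rotation vector rx, ry, rz in degrees; each row is the pose to reach, as a shift and turn from the pose commanded when the command began, along the tool's axes at that moment; what a row does not reach only later rows make up. A row lasts 1/12 s, in which the tool goes at most 0.0417 m and 7.16 degrees, less where a joint would pass 70% of its speed; a pose out of reach is approached as far as the arm can. OPENING is the finger opening in m, set as the command begins (- or left out keeps the last). The fingers move at their own pace and stop on an object; FORCE is the grip in N (left out, the last holds). Time passes only in rows, so rows that do not move let the fingers close. It prints the time, the measured TCP pose, the force, the opening and the grip force at its end.
- r.get_state(): the state, without advancing time (a new reading comes with each control period).
- capture(name): name is "side" or "top"; returns a dict with "frame" (384x512x3 uint8, red, green, blue), "z_map" (384x512 float32, m along the optical axis (not along the pixel's ray), 0 where there is no reading), "fx", "fy", "cx", "cy" (pixels), "D" ([k1, k2, p1, p2, k3] as OpenCV has them; the pictures are not rectified), "cam_to_world" (4x4, takes a point from camera to world coordinates). Camera axes: x right, y down, z forward; pixel columns grow to the right and rows downward; lengths in m; the calibration is good to about 2 mm. A picture is of the moment at which its call begins.
- r.close_job(): hands the job in; it is judged then, once.
The state is a dict: "time_s": time; "joints": joint angles; "qd": joint speeds; "joint_torque": joint torques, N m; "tcp_pos": TCP position; "eef_rot": TCP orientation; "contact_force": force on the tool from outside, world axes, zero at the start; "moment": the same for the moment, N m; "gripper_width": finger opening in m; "gripper_force": force on a finger pad.
Only numpy, scipy, OpenCV 4.12 (cv2) and the standard library are available. Lean on these libraries where they do the work, as an engineer would, in place of code of your own. Each camera call takes 0.05 s, during which the arm holds its last target. There are 200 camera calls.

## Working session

There is one attempt and no reset: what is moved stays moved. The work goes in short steps, Python scripts to look and compute and a shell command to move; the robot and the scene stay as the last step left them, time stands still between calls to the robot, and variables do not carry over. Pictures are saved under pics/ and viewed, at most 10 in all, crops included, and the job is handed in when it is done.

```bash
ls; mkdir -p pics
python3 - <<'E'
from plant import r, capture
import cv2,numpy as np,pickle
s=r.get_state();print(s)
for n in("top","side"):
    c=capture(n);pickle.dump(c,open(n+".pkl","wb"));cv2.imwrite(f"pics/{n}0.png",c["frame"][:,:,::-1])
    print(n,c["fx"],c["D"],np.round(c["cam_to_world"],3))
E
```

```text
drive.py
pics
plant.py
{'time_s': 0.0, 'joints': array([ 8.56051526e+01,  2.05901484e+01,  6.33222646e-01, -2.16368529e-02,
       -7.01372351e+01, -1.65072157e+01]), 'qd': array([-0.01816717, -0.07089275, -0.06141364, -0.06906024, -0.01032932,
       -0.00544371]), 'joint_torque': array([-6.50894999e-04, -5.82721961e+01,  2.93045551e+01,  6.99691460e+00,
        6.80463592e-03, -1.75280138e-04]), 'tcp_pos': array([0.24066629, 0.63012728, 0.24442825]), 'eef_rot': array([ 1.79903940e+02, -7.25555740e-03, -2.09094253e+01]), 'contact_force': array([-0.75749193,  0.70955095,  0.05477075]), 'moment': array([ 0.00279799, -0.0698477 , -0.00938858]), 'gripper_force': 0.0, 'gripper_width': 0.08773321619348379}
top 406.87266905244246 [-0.10495913  0.          0.          0.          0.        ] [[-0.018 -0.997  0.07   0.471]
 [-0.999  0.021  0.034  0.162]
 [-0.035 -0.07  -0.997  1.043]
 [ 0.     0.     0.     1.   ]]
side 464.3417921810679 [0.03187261 0.         0.         0.         0.        ] [[ 0.884 -0.239  0.403  0.15 ]
 [-0.468 -0.447  0.762 -0.579]
 [-0.002 -0.862 -0.507  0.541]
 [ 0.     0.     0.     1.   ]]
```

View pics/top0.png

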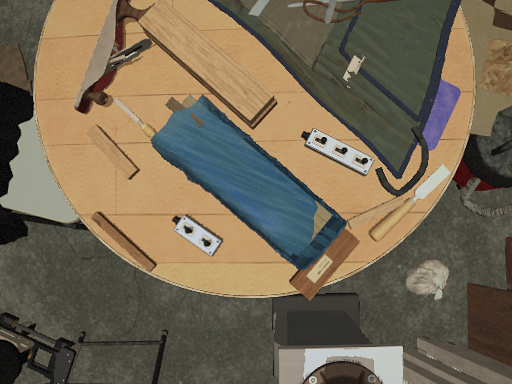

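View pics/side0.png

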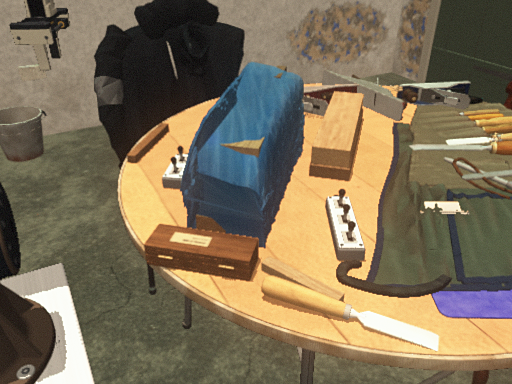

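The top view shows the three-lever bank at about (340,152) with its gland at the left end (306,134). The two-lever bank is at (198,235), and the blue tarp stack lies between them.

```bash
cat > h.py <<'E'
import cv2,numpy as np
def rays(c,uv):
    K=np.array([[c["fx"],0,c["cx"]],[0,c["fy"],c["cy"]],[0,0,1]])
    n=cv2.undistortPoints(np.float64(uv).reshape(-1,1,2),K,np.array(c["D"]))[:,0]
    T=c["cam_to_world"]; return T[:3,3],np.c_[n,np.ones(len(n))]@T[:3,:3].T
def plane(c,uv,z):
    o,d=rays(c,uv); return o+d*((z-o[2])/d[:,2])[:,None]
def tri(c1,u1,c2,u2):
    o1,d1=rays(c1,[u1]);o2,d2=rays(c2,[u2]);d1,d2=d1[0],d2[0]
    t=np.linalg.lstsq(np.c_[d1,-d2],o2-o1,rcond=None)[0]
    a,b=o1+t[0]*d1,o2+t[1]*d2; return (a+b)/2,np.linalg.norm(a-b)
def depthpts(c,uv):
    o,d=rays(c,uv); z=np.array([c["z_map"][int(v),int(u)] for u,v in uv]); return o+d*z[:,None]
E
python3 - <<'E'
import pickle,cv2,numpy as np
from h import *
for n,box,s in(("top",(295,118,85,65),7),("side",(315,180,60,90),6)):
    c=pickle.load(open(n+".pkl","rb"));f=c["frame"];x,y,w,h=box
    cv2.imwrite(f"pics/{n}crop.png",cv2.resize(f[y:y+h,x:x+w,::-1],None,fx=s,fy=s,interpolation=cv2.INTER_NEAREST))
    m=np.zeros(f.shape[:2],np.uint8);g=f[y:y+h,x:x+w].astype(int)
    m[y:y+h,x:x+w]=((g.min(2)>140)&(g.max(2)-g.min(2)<45))*255
    m=cv2.morphologyEx(m,cv2.MORPH_OPEN,np.ones((2,2)))
    k=max(cv2.findContours(m,0,cv2.CHAIN_APPROX_NONE)[0],key=cv2.contourArea)[:,0]
    p=plane(c,k,0.03);print(n,len(k),cv2.minAreaRect(np.float32(p[:,:2]*1000)))
    print(cv2.boxPoints(cv2.minAreaRect(np.float32(k))))
    v,u=np.nonzero(m);print(np.median(depthpts(c,np.c_[u,v])[:,2]))
E
```

```text
top 148 ((644.5888671875, -9.586189270019531), (169.44168090820312, 43.55388641357422), 61.812477111816406)
[[306.80002 144.40001]
 [314.4     129.2    ]
 [374.80002 159.40001]
 [367.20004 174.60002]]
0.029989600268224947
side 205 ((645.6551513671875, -10.936676025390625), (169.50155639648438, 45.060081481933594), 61.918888092041016)
[[327.11765 198.47063]
 [350.64706 192.58827]
 [364.4706  247.8824 ]
 [340.9412  253.76476]]
0.028990969468484784
```

View pics/topcrop.png

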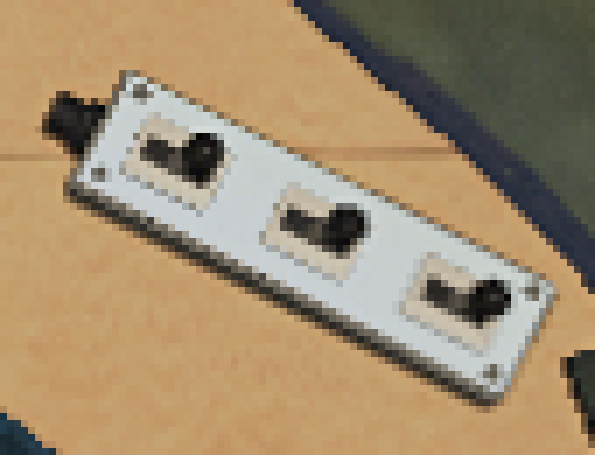

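View pics/sidecrop.png

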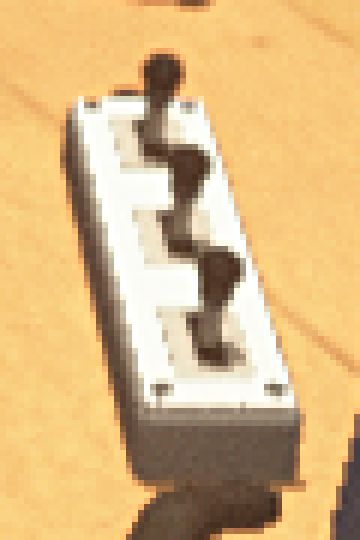

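The crops show three black balls on the triple bank. In top-image pixels they sit near (324,140), (345,151) and (365,160), all leaning away from the gland. Next I check the ball positions against both views and see how near the stack is.

```bash
python3 - <<'E'
import pickle,cv2,numpy as np
from h import *
from scipy.spatial.transform import Rotation as R
from plant import r, capture
t=pickle.load(open("top.pkl","rb"));s=pickle.load(open("side.pkl","rb"))
C=np.array([.6451,-.0102,0]);a=np.deg2rad(61.85);g=np.array([np.cos(a),np.sin(a),0]);n=np.array([-g[1],g[0],0])
loc=lambda p:np.round(1000*np.array([(p-C)@n,-(p-C)@g,p[2]]),1)   # n: toward stack
tb={'a':(490,300),'b':(350,227),'c':(206,153)};sb={'a':(220,268),'b':(187,167),'c':(162,72)}
for k in tb:
    u=(295+tb[k][0]/7-.5,118+tb[k][1]/7-.5);v=(315+sb[k][0]/6-.5,180+sb[k][1]/6-.5)
    p,e=tri(t,u,s,v);print(k,loc(p),round(e*1000,1),'plane',loc(plane(t,[u],.062)[0]))
v,u=np.mgrid[60:300,80:420];uv=np.c_[u.ravel(),v.ravel()];P=depthpts(t,uv)
z=t["z_map"][uv[:,1],uv[:,0]]>0;P=P[z]
L=np.c_[(P-C)@n,-(P-C)@g,P[:,2]]*1000
for y in range(-200,260,40):
    for h in(50,110,200):
        k=(abs(L[:,1]-y)<20)&(L[:,2]>h)&(abs(L[:,0])>40)
        A=L[k,0];print(y,h,'left',A[A>0].min().round() if (A>0).any() else None,'right',A[A<0].max().round() if (A<0).any() else None,end=' | ')
    print()
k=abs(L[:,0]-170)<80;print('maxz',L[k,2].max())
st=r.get_state();T=R.from_euler('xyz',st['eef_rot'],degrees=True)
def tool(p):return np.round(T.inv().apply(np.array(p)-st['tcp_pos']),4)
Rt=R.from_euler('xyz',[180,0,61.85+90-180],degrees=True);print('rot',(T.inv()*Rt).as_rotvec(degrees=True))
S=C-g*.112
print('above start',S,tool([S[0],S[1],.32]),'yaw',61.85-90)
E
python3 drive.py --help | head
python3 drive.py '[[0,0,-0.04,0,0,0],[0,0,-0.08,0,0,0],[0.03,0.03,-0.08,0,0,4],[0.06,0.057,-0.08,0,0,7.2],[0.09,0.086,-0.08,0,0,7.2],[0.12,0.115,-0.08,0,0,7.2],[0.15,0.143,-0.08,0,0,7.2],[0.18,0.172,-0.08,0,0,7.2],[0.21,0.2,-0.08,0,0,7.2],[0.24,0.229,-0.08,0,0,7.2],[0.27,0.258,-0.08,0,0,7.2],[0.3,0.286,-0.08,0,0,7.2]]' 0 10
python3 - <<'E'
from plant import r, capture
import numpy as np
from scipy.spatial.transform import Rotation as R
st=r.get_state();T=R.from_euler('xyz',st['eef_rot'],degrees=True)
print(st['tcp_pos'],st['eef_rot'],st['joints'],T.inv().apply(np.array([.5922,-.109,.32])-st['tcp_pos']))
E
```

```text
time_s: 1.1
tcp_pos: [0.4191, 0.2542, 0.3254]
eef_rot: [-180.0, 0.0, -28.1]
contact_force: [2.2, -0.3, -0.6]
gripper_width: 0.0132
gripper_force: 0.0
[0.41914198 0.25421909 0.32541653] [-1.79986706e+02  5.71617847e-03 -2.80742853e+01] [ 5.42647390e+01  2.05108607e-01 -1.42486287e+01 -7.68087849e-03
 -7.55338498e+01  7.66289298e+00] [0.32363293 0.23903945 0.00532878]
```

```bash
python3 drive.py '[[0.03,0.022,0,0,0,0],[0.06,0.044,0,0,0,0],[0.09,0.066,0,0,0,0],[0.12,0.089,0,0,0,0],[0.15,0.111,0,0,0,0],[0.18,0.133,0,0,0,0],[0.21,0.155,0,0,0,0],[0.24,0.177,0,0,0,0],[0.27,0.199,0,0,0,0],[0.3,0.221,0,0,0,0],[0.323,0.239,0,0,0,0],[0.323,0.239,0,0,0,0]]'
python3 - <<'E'
from plant import r, capture
import numpy as np,cv2,pickle
from scipy.spatial.transform import Rotation as R
st=r.get_state();T=R.from_euler('xyz',st['eef_rot'],degrees=True)
print(st['tcp_pos'],st['eef_rot'],T.inv().apply(np.array([.5922,-.109,.076])-st['tcp_pos']))
a=capture("side")["frame"];b=capture("top")["frame"]
cv2.imwrite("pics/both1.png",np.hstack([a[60:360,200:512],b[60:360,180:480]])[:,:,::-1])
E
```

```text
time_s: 2.1
tcp_pos: [0.5924, -0.1108, 0.3238]
eef_rot: [179.9, 0.1, -28.3]
contact_force: [-0.5, 0.9, -0.4]
gripper_width: 0.0003
gripper_force: 0.0
[ 0.59242412 -0.11080645  0.32378777] [ 1.79878285e+02  9.33952746e-02 -2.83152119e+01] [-0.00065023 -0.00201039  0.24778544]
```

View pics/both1.png

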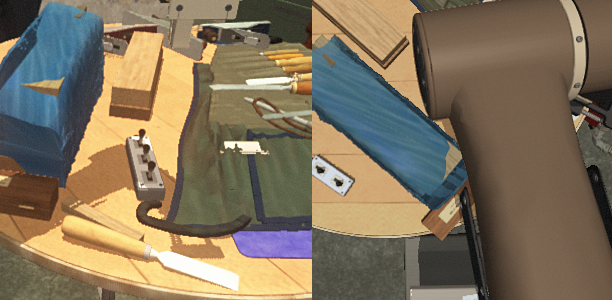

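The right half shows the thick forearm above the bank, and its left edge comes close to the stack end at crop pixel (460,180). The side view shows the bank clear. Before descending I measure the arm's height there.

Run:
```python
from plant import r, capture
import numpy as np,pickle
from h import *
c=capture("top");v,u=np.mgrid[0:384:2,0:512:2];uv=np.c_[u.ravel(),v.ravel()]
uv=uv[c["z_map"][uv[:,1],uv[:,0]]>0];P=depthpts(c,uv);A=P[(P[:,2]>.3)]
for x in np.arange(-.1,.8,.06):
    k=A[abs(A[:,0]-x)<.03]
    if len(k):print(round(x,2),'y',k[:,1].min().round(3),k[:,1].max().round(3),'z',k[:,2].min().round(3),k[:,2].max().round(3))
t=pickle.load(open("top.pkl","rb"));uv=uv[t["z_map"][uv[:,1],uv[:,0]]>0];P=depthpts(t,uv)
S=P[(P[:,2]>.12)&(P[:,0]>.25)&(P[:,1]<.3)]
for x in np.arange(.3,.8,.05):
    k=S[abs(S[:,0]-x)<.025]
    if len(k):print('stack',round(x,2),k[:,1].min().round(3),k[:,2].max().round(3))
```

```text
0.32 y 0.096 0.105 z 0.71 0.733
0.38 y -0.002 0.114 z 0.692 0.785
0.44 y 0.006 0.119 z 0.689 0.772
0.5 y -0.181 0.148 z 0.373 0.754
0.56 y -0.205 0.154 z 0.381 0.736
0.62 y -0.053 0.154 z 0.692 0.732
stack 0.35 0.094 0.152
stack 0.4 0.041 0.217
stack 0.45 -0.0 0.231
stack 0.5 0.01 0.234
stack 0.55 0.072 0.234
stack 0.6 0.126 0.235
stack 0.65 0.18 0.225
stack 0.7 0.239 0.217
stack 0.75 0.286 0.208
```

Run:
```python
import pickle,numpy as np
from h import *
for n in("top","side"):
    t=pickle.load(open(n+".pkl","rb"))
    v,u=np.mgrid[0:384,0:512];uv=np.c_[u.ravel(),v.ravel()];uv=uv[t["z_map"][uv[:,1],uv[:,0]]>0];P=depthpts(t,uv)
    C=np.array([.6451,-.0102,0]);a=np.deg2rad(61.85);g=np.array([np.cos(a),np.sin(a),0]);m=np.array([-g[1],g[0],0])
    x,y=(P-C)@m*1000,-(P-C)@g*1000
    for lo in(-200,-100,90,110,130,150,170): k=(abs(x)<45)&(y>=lo)&(y<lo+20);print(n,lo,P[k,2].max().round(3))
```

```text
top -200 0.005
top -100 0.034
top 90 0.025
top 110 0.038
top 130 0.041
top 150 0.043
top 170 0.045
side -200 0.001
side -100 0.032
side 90 0.021
side 110 0.033
side 130 0.039
side 150 0.042
side 170 0.043
```

```bash
python3 drive.py '[[0,-0.001,0.03,0,0,0],[0,-0.001,0.06,0,0,0],[0,-0.001,0.09,0,0,0],[0,-0.001,0.12,0,0,0],[0,-0.001,0.14,0,0,0],[0,-0.001,0.16,0,0,0],[0,-0.001,0.175,0,0,0],[0,-0.001,0.185,0,0,0],[0,-0.001,0.19,0,0,0],[0,-0.001,0.19,0,0,0],[0,-0.001,0.19,0,0,0]]'
python3 - <<'E'
from plant import r, capture
import numpy as np,cv2
from scipy.spatial.transform import Rotation as R
cv2.imwrite("pics/s2.png",capture("side")["frame"][120:320,240:440,::-1].repeat(3,0).repeat(3,1))
st=r.get_state();T=R.from_euler('xyz',st['eef_rot'],degrees=True)
print(st['tcp_pos'],st['eef_rot'],st['contact_force'],T.inv().apply(np.array([.5922,-.109,.076])-st['tcp_pos']))
E
```

```text
time_s: 3.17
tcp_pos: [0.5923, -0.1053, 0.1362]
eef_rot: [-180.0, -0.0, -28.1]
contact_force: [0.7, -0.0, -0.2]
gripper_width: 0.0004
gripper_force: 0.0
[ 0.59252226 -0.10542493  0.13650489] [-1.79957772e+02 -8.45667364e-02 -2.80636072e+01] [-0.72159876  0.64417477  0.13088694] [0.00130822 0.00335094 0.06050444]
```

View pics/s2.png

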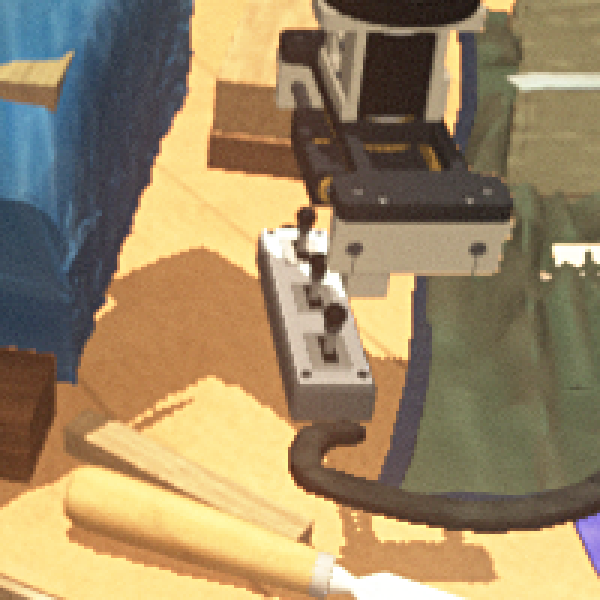

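Run:
```python
import pickle,numpy as np
from h import *
c=pickle.load(open("side.pkl","rb"))
K=np.array([[c["fx"],0,c["cx"]],[0,c["fy"],c["cy"]],[0,0,1]])
W=np.linalg.inv(c["cam_to_world"])
P=np.array([[.5925,-.1054,.1175],[.5925,-.1054,.1365],[.5925,-.1054,.1835]])
uv=cv2.projectPoints(P@W[:3,:3].T+W[:3,3],np.zeros(3),np.zeros(3),K,np.array(c["D"]))[0][:,0]
print((uv-[240,120])*3)
```

```text
[[357.25970479 282.7969998 ]
 [361.24936323 253.22037495]
 [371.62066488 176.66157253]]
```

The gripper is seen end-on. The fingertip is near crop pixel (365,290), against (357,283) projected for the tip centre, so the calibration holds. The hook's top is 19 mm below the planned path. I descend behind the end lever.

```bash
python3 drive.py '[[0.001,0.002,0.02,0,0,0],[0.001,0.002,0.035,0,0,0],[0.001,0.002,0.048,0,0,0],[0.001,0.002,0.056,0,0,0],[0.001,0.002,0.06,0,0,0],[0.001,0.002,0.06,0,0,0],[0.001,0.002,0.06,0,0,0],[0.001,0.002,0.06,0,0,0]]'
python3 - <<'E'
from plant import r, capture
import numpy as np,cv2
from scipy.spatial.transform import Rotation as R
p=[]
for i in range(5):
    f=capture("side")["frame"];st=r.get_state();p.append(np.r_[st['tcp_pos'],st['eef_rot']%360])
cv2.imwrite("pics/s3.png",f[120:320,240:440,::-1].repeat(3,0).repeat(3,1))
p=np.array(p);print(p.round(4));p=p.mean(0)
C=np.array([.6451,-.0102,0]);a=np.deg2rad(61.85);g=np.array([np.cos(a),np.sin(a),0]);n=np.array([-g[1],g[0],0])
d=p[:3]-C;print('bank',-d@g,'side',d@n,p[2]-.019-.03,st['contact_force'])
T=R.from_euler('xyz',p[3:],degrees=True)
for y in(-.075,):print(T.inv().apply(C-g*y+[0,0,.076]-p[:3]))
E
```

```text
time_s: 3.88
tcp_pos: [0.5925, -0.1079, 0.0764]
eef_rot: [-180.0, -0.1, -28.1]
contact_force: [-0.1, -0.3, 0.6]
gripper_width: 0.0008
gripper_force: 0.0
[[ 5.925000e-01 -1.079000e-01  7.630000e-02  1.800455e+02  3.599211e+02
   3.319076e+02]
 [ 5.923000e-01 -1.079000e-01  7.620000e-02  1.800415e+02  3.599306e+02
   3.319086e+02]
 [ 5.922000e-01 -1.079000e-01  7.610000e-02  1.800397e+02  3.599399e+02
   3.319047e+02]
 [ 5.921000e-01 -1.079000e-01  7.600000e-02  1.800299e+02  3.599527e+02
   3.319044e+02]
 [ 5.921000e-01 -1.079000e-01  7.580000e-02  1.800249e+02  3.599615e+02
   3.319012e+02]]
bank 0.11110508031058863 side 0.0004951394709397679 0.027093384858097175 [-1.09032064  0.22946027 -0.96079525]
[ 0.00067465 -0.18610442  0.00021197]
```

View pics/s3.png

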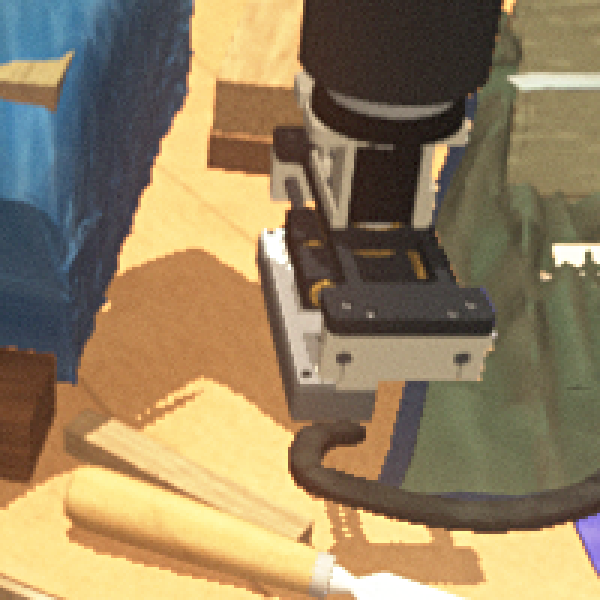

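The gripper body hides the fingertip. Its measured position is 111 mm along the bank, centred on the row and 27 mm above the cover, so I start the drag.

```bash
python3 drive.py '[[0,-0.008,0,0,0,0],[0,-0.016,0,0,0,0],[0,-0.024,0,0,0,0],[0,-0.032,0,0,0,0],[0,-0.04,0,0,0,0],[0,-0.048,0,0,0,0],[0,-0.056,0,0,0,0],[0,-0.064,0,0,0,0],[0,-0.072,0,0,0,0],[0,-0.08,0,0,0,0],[0,-0.088,0,0,0,0],[0,-0.096,0,0,0,0]]'
python3 drive.py '[[0,-0.008,0,0,0,0],[0,-0.016,0,0,0,0],[0,-0.024,0,0,0,0],[0,-0.032,0,0,0,0],[0,-0.04,0,0,0,0],[0,-0.048,0,0,0,0],[0,-0.056,0,0,0,0],[0,-0.064,0,0,0,0],[0,-0.072,0,0,0,0],[0,-0.08,0,0,0,0],[0,-0.088,0,0,0,0],[0,-0.09,0,0,0,0]]'
python3 - <<'E'
from plant import r, capture
import numpy as np,cv2
f=capture("side")["frame"];st=r.get_state();p=st['tcp_pos']
cv2.imwrite("pics/s4.png",f[120:320,240:440,::-1].repeat(3,0).repeat(3,1))
C=np.array([.6451,-.0102,0]);a=np.deg2rad(61.85);g=np.array([np.cos(a),np.sin(a),0]);n=np.array([-g[1],g[0],0])
d=p-C;print('bank',-d@g,'side',d@n,p[2]-.049,st['contact_force'],st['eef_rot'])
E
```

```text
time_s: 5.13
tcp_pos: [0.6374, -0.0226, 0.0754]
eef_rot: [180.0, 0.0, -28.1]
contact_force: [0.6, 0.1, 0.4]
gripper_width: 0.0
gripper_force: 0.1
time_s: 6.13
tcp_pos: [0.6802, 0.0574, 0.0753]
eef_rot: [-180.0, -0.0, -28.1]
contact_force: [0.1, 0.2, 0.6]
gripper_width: 0.0007
gripper_force: 0.0
bank -0.07578774209073649 side 0.001014653553352354 0.026256422477569805 [-0.57183617  0.440034    0.19666183] [-1.79994183e+02 -1.05713604e-02 -2.80550553e+01]
```

View pics/s4.png

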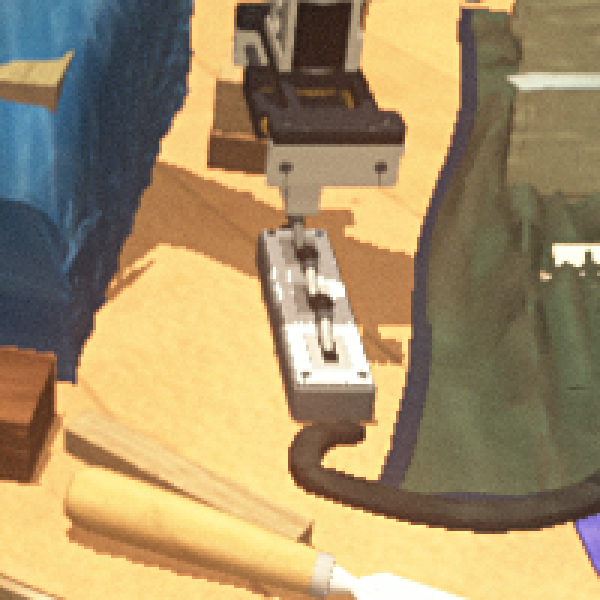

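All three levers lie toward the gland. The knobs of a and b are at about (320,303) and (308,258), and c goes under the finger at (298,222). I lift straight up and check.

```bash
python3 drive.py '[[0,0,-0.01,0,0,0],[0,0,-0.03,0,0,0],[0,0,-0.06,0,0,0],[0,0,-0.1,0,0,0],[0,0,-0.14,0,0,0],[0,0,-0.18,0,0,0],[0,0,-0.22,0,0,0],[0,0,-0.25,0,0,0],[0,0,-0.25,0,0,0],[0,0,-0.25,0,0,0]]'
python3 - <<'E'
from plant import r, capture
import cv2,numpy as np
a=capture("side")["frame"];b=capture("top")["frame"]
cv2.imwrite("pics/s5.png",np.hstack([a[170:270,310:410],a[130:230,140:240]])[:,:,::-1].repeat(4,0).repeat(4,1))
E
```

```text
time_s: 7.02
tcp_pos: [0.6798, 0.0557, 0.3292]
eef_rot: [-179.8, -0.2, -28.1]
contact_force: [-0.4, -0.5, -1.1]
gripper_width: 0.0004
gripper_force: 0.0
```

View pics/s5.png

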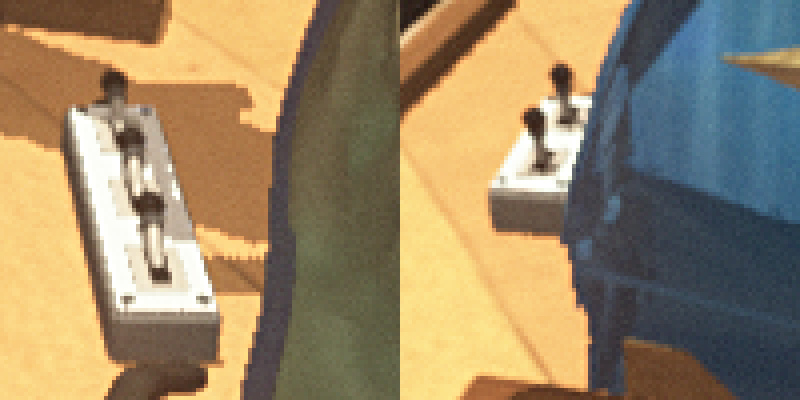

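All three knobs of the triple bank, at crop pixels (148,203), (130,138) and (113,80), lie toward the gland. Both levers of the two-lever bank still stand on at (535,122) and (562,78).

```bash
python3 -c "
from plant import r, capture
print(r.close_job())"
```

```text
the job is handed in; nothing more can be done
None
```

All three toggles of the triple bank were switched off in one unbroken drag and lie toward the gland; the two-lever bank is untouched and still on, and the job was handed in at about 7 s.

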